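# Fill the last cell of the fittings tote and sweep the gauge bar over it

## Task

One cell of the yellow tote of pipe fittings is still empty, with its blue liner pad showing: stand the short white reducer in it on its wide end, so that nothing sticks up above the rim, and let go of it. Then check the packing by sweeping the blue gauge bar by its black knob right across the tote to its far stop, and leave it there. The tall white reducer would stick out: leave it where it stands.

Things in the scene. Friction and masses are not known exactly. Their poses are not given: they have to be found in the camera images.
- short_reducer: The short white pipe reducer, loose and standing on the table, wide end down. A round stepped part, 64 mm tall: a base 68 mm in diameter up to 22 mm, a cone to 28 mm, then a neck 32 mm in diameter from 28 to 64 mm, to be gripped. 90 g. Origin at the centre of its underside, z up along its axis; its yaw has no meaning.
- tall_reducer: The tall white pipe reducer, with the same base and neck diameters but 92 mm tall: it would stand above the tote's rim. Loose, standing on the table among other fittings; not to be used. Origin at the centre of its underside, z up.
- liner_pad: Blue square pad, 76 x 76 x 2 mm, fixed on the floor at the centre of the one empty cell of the tote, any of the four. Origin at the centre of its underside, on the tote's floor, 17 mm above the table; the reducer stands on its top, 2 mm higher. z up; x and y along the tote's sides to within 0.1 rad.
- jig: Fixed grey base plate, 260 x 380 mm, with the yellow tote on its middle. Origin at its centre, on the table. Tote 194 mm square, walls 5 mm, sides along x and y, floor 17 mm and rim 89 mm above the table; 2 x 2 cells 90 mm square, centres 94 mm apart, parted by 4 mm dividers 28 mm high. Three cells hold loose fittings up to 56 mm tall.
- gauge (a joint): Travel of the blue gauge bar in m: about 0 at its parking end, off the tote's left (+y) side; 0.30 at the far stop, off its right side. It slides level 3 mm above the rim against some 1.5 N of friction and stays where left; a fitting that sticks up blocks it. Bar 250 mm long, 24 mm wide, 92 to 104 mm above the table, on a leg at each end.
- gauge_knob (a point): Upright black knob in the middle of the gauge bar, 26 mm in diameter, from 104 to 146 mm above the table; this point is on its axis, 128 mm above the table. Its -y axis is the way the bar slides as the joint grows (within 0.3 rad of the world's -y), x runs along the bar, z up.
Mind the look-alikes: they are no part of the job. What is shaped like the short_reducer but brown or orange is not meant.

How it is judged:
On the way, in this order (a step that is already met when the one before it is completed fails the run):
1. the short reducer stands upright on the pad in the empty cell, let go (horizontal distance between short_reducer and liner_pad below 0.02 m and z of short_reducer in the frame of liner_pad below 0.008 m and angle between short_reducer's own z axis and vertical below 0.17 rad and contact force between the fingers and short_reducer below 0.2 N), for 0.2 s.
2. the gauge bar has been swept across to its far stop (value of joint gauge above 0.28 m), for 0.2 s.
At the end, for the whole second after the job is handed in: The short reducer stands at rest on the pad in the cell that was empty, within 20 mm of the pad's centre, within 8 mm of the height of the tote's floor, upright to 10 degrees and let go; the gauge bar is within 20 mm of its far stop; the tall reducer is within 30 mm of where it stood (all of step 1 and value of joint gauge above 0.28 m and linear speed of short_reducer below 0.02 m/s and distance of tall_reducer from where it was at the start of the episode below 0.03 m); the robot touches nothing.
It fails at once if the tall reducer is moved more than 30 mm (distance of tall_reducer from where it was at the start of the episode above 0.03 m).
It also fails if it takes over 64 s, if anything falls off the work surface, if the arm or the gripper's body presses on something with over 40 N, if the wrist force passes 120 N, or if a joint passes its speed limit or range.

## Robot

A 6-joint arm with a two-finger parallel gripper is mounted at the origin on the work surface. World frame = base frame: x ahead of the robot, y to its left, z up, the work surface at z = 0. Lengths are in m, angles in rad, forces in N, time in s.
With the tool pointing down it reaches from about 0.325 to 0.75 m from the base axis. Payload 7.6 kg.
Tool frame: the origin (TCP) lies between the finger pads; the fingertips stand 22 mm ahead of it and the grasp point (between the pads) lies 3 mm ahead of it; x points along the fingers, y is the direction in which the jaws open and shut, and the axes are right-handed (so a half turn about x gives the same grasp; the last joint's range is limited). The gripper opens to 85 mm and grips with 20 to 120 N. Pads are 22 mm wide; open, the fingers measure 114 mm over their backs; the gripper's body (76 mm by 85 mm) begins 54 mm behind the grasp point. The pads swing forward as they close: fully open they stand 13 mm farther back than shut.
Start: joints at [-1.353, 0.052, 1.401, -0, 1.689, -0.07], TCP at [0.149, -0.503, 0.253] pointing down, gripper open.
Joint ranges: [-2.9, 2.9], [-0.91, 2.17], [0.12, 2.37], [-1.06, 4.2], [0.26, 2.73], [-2.93, 2.93]. Speed limits (rad/s): [2.57, 2.57, 3.01, 3.14, 3.14, 3.14].

## Interface

Orientations are given as a 3x3 rotation matrix whose columns are the frame's x, y, z axes.
In Python, from workcell import env, eoat, planner, telemetry, cams, job, search_frame gives the robot as it stands. Calls block until the motion is done:
- env.move_to(position, orientation): joint-space move of the TCP to a pose.
- env.move_straight(position, v=0.15, ori=None, force_limit=None): straight line of the TCP; ori=None keeps the orientation; v is the mean speed in m/s. With force_limit (N) it stops when the force on the tool has changed by that much, and returns True; else False.
- env.move_j(angles): joint-space move.
- eoat.set_gripper(opening, strength=None): finger opening in m; strength is the grip in N (None keeps the last); returns when the fingers have stopped.
- env.sleep(seconds).
- planner.ik(position, orientation): joint angles nearest the present ones, or None.
- telemetry.sense(): the state.
- cams.read_camera(name): name is "scene" or "top" or "wrist"; returns (picture, depth): 420x560x3 uint8, blue, green, red; 420x560 float32, m along the optical axis (not along the pixel's ray), 0 where there is no reading.
- cams.calibration(name): a dict with "mtx" (3x3 intrinsics, pixels), "k1" (the pictures are not rectified: a ray, as slopes to the right and down, at radius r is drawn at 1 + k1 r^2 times it, then the intrinsics apply), "position" and "rotation" of the camera in the world. Camera axes: x right, y up, looking along -z (the intrinsics and any distortion apply to the point x, -y, -z); pixel columns grow to the right and rows downward; lengths in m; the calibration is good to about 2 mm. A picture is of the moment at which its call begins: read the wrist's pose just before it. calibration takes no time and is no camera call; for the wrist camera it gives the pose at the moment of the call.
A pose or a line that the arm cannot do raises env.Unreachable and nothing moves.
- job.hand_in(): hands the job in, once; it reports no verdict.
Trained networks look in the newest picture that a camera, given by its name, has taken for a name from the list of things; names that differ only in an ending like _2 or _b are one class to them, and where a whole thing is asked for, a point or a joint stands for the part that bears it (a point fixed in the world has none). Each returns a list of dicts, best first, with "p" (0 to 1); they miss things now and then, are a little off and sometimes report something else, mostly with a low value. They report only what shows in the picture. A call takes as long as a camera call. They do not tell look-alikes from the thing itself.
- search_frame(camera, query): "bbox" ([left, top, right, bottom] as shares, 0 to 1, of the picture: columns of its width, rows of its height, round what is visible of it).
The state is a dict: "time_s": time; "joint_positions": joint angles; "joint_vel": joint speeds; "joint_torque": joint torques, N m; "tcp_pos": TCP position; "tool_rot": TCP orientation; "contact_force": force on the tool from outside, world axes, zero at the start; "torque": the same for the moment, N m; "grip_width": finger opening in m.
Only numpy, scipy, OpenCV 4.12 (cv2) and the standard library are available. Lean on these libraries where they do the work, as an engineer would, in place of code of your own. Each camera call takes 0.05 s, during which the arm holds its last target. There are 200 camera calls.

## Working session

There is one attempt and no reset: what is moved stays moved. The work goes in short steps, each a Python script; the robot and the scene stay as the last script left them, time stands still between calls to the robot, and variables do not carry over. Pictures are saved under pics/ and viewed, about 8 in all and at most 12, crops included, and the job is handed in when it is done.

```bash
mkdir -p pics; cat > h.py <<'E'
import numpy as np, cv2
from workcell import env, eoat, planner, telemetry, cams, job, search_frame
def pts(name, depth, cal=None):
    c=cal or cams.calibration(name); K=np.array(c["mtx"]); H,W=depth.shape
    u,v=np.meshgrid(np.arange(W),np.arange(H))
    uv=np.stack([u,v],-1).reshape(-1,1,2).astype(np.float64)
    n=cv2.undistortPoints(uv,K,np.array([c["k1"],0,0,0.]),None,None).reshape(H,W,2) if c["k1"] else (uv.reshape(H,W,2)-K[:2,2])/[K[0,0],K[1,1]]
    P=np.stack([n[...,0]*depth,-n[...,1]*depth,-depth],-1)
    w=P@np.array(c["rotation"]).T+np.array(c["position"]); w[depth<=0]=np.nan
    return w
E
python3 - <<'E'
from h import *
for n in ["top","scene"]:
    im,d=cams.read_camera(n); cv2.imwrite(f"pics/{n}0.png",im); np.savez(f"{n}0.npz",im=im,w=pts(n,d))
    print(n,cams.calibration(n)["position"],cams.calibration(n)["k1"])
    w=pts(n,d)
    for q in ["short_reducer","tall_reducer","liner_pad","jig","gauge_knob","gauge"]:
        for r in search_frame(n,q)[:4]:
            b=np.array(r["bbox"])*[560,420,560,420]; c=((b[:2]+b[2:])/2).astype(int)
            print(q,round(r["p"],2),b.round(),w[c[1],c[0]].round(3))
E
```

```text
top [0.38421219 0.08866507 1.17091335] -0.16380816408274335
short_reducer 0.91 [247. 201. 278. 231.] [0.452 0.137 0.061]
short_reducer 0.77 [199. 258. 230. 291.] [0.325 0.24  0.065]
short_reducer 0.69 [198. 205. 230. 236.] [0.441 0.243 0.067]
tall_reducer 0.57 [149. 141. 172. 170.] [0.581 0.359 0.08 ]
liner_pad 0.86 [365. 126. 399. 164.] [ 0.616 -0.134  0.017]
jig 0.77 [305.  96. 485. 241.] [ 0.559 -0.156  0.041]
gauge_knob 0.56 [320.  91. 353. 213.] [ 0.576 -0.015  0.148]
gauge 0.92 [322.  93. 351. 212.] [ 0.575 -0.015  0.145]
scene [0.96554158 0.76769005 0.65312737] 0.02069500426386242
short_reducer 0.93 [374. 234. 410. 277.] [0.338 0.259 0.036]
short_reducer 0.93 [292. 234. 328. 270.] [0.458 0.155 0.041]
short_reducer 0.69 [329. 258. 365. 301.] [0.456 0.261 0.04 ]
tall_reducer 0.68 [311. 322. 356. 390.] [0.603 0.387 0.053]
jig 0.85 [120. 156. 275. 282.] [ 0.608 -0.013  0.095]
gauge_knob 0.78 [145. 191. 264. 261.] [ 0.57  -0.063  0.035]
gauge 0.7 [142. 186. 268. 261.] [ 0.565 -0.069  0.034]
```

```bash
python3 - <<'E'
import cv2
a=cv2.imread("pics/top0.png"); cv2.imwrite("pics/topc.png",cv2.resize(a[75:305,130:500],(800,497),interpolation=2))
b=cv2.imread("pics/scene0.png"); cv2.imwrite("pics/scc.png",cv2.resize(b[150:400,110:430],(768,600),interpolation=2))
E
```

```text
(no output)
```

View pics/topc.png

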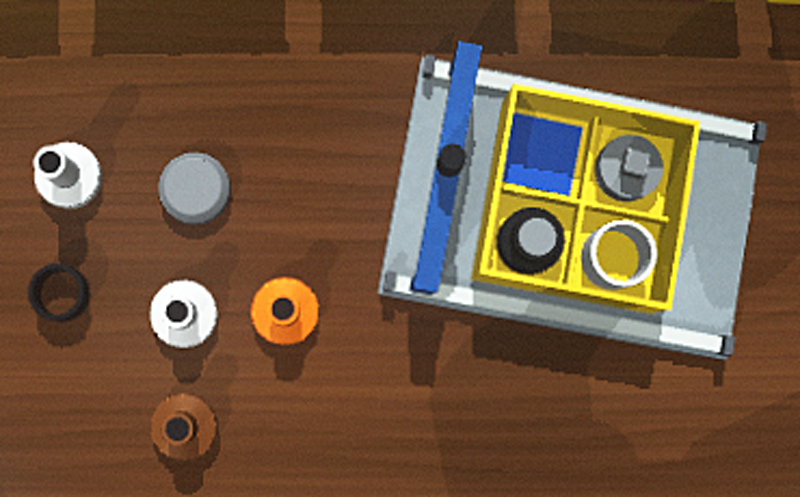

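View pics/scc.png

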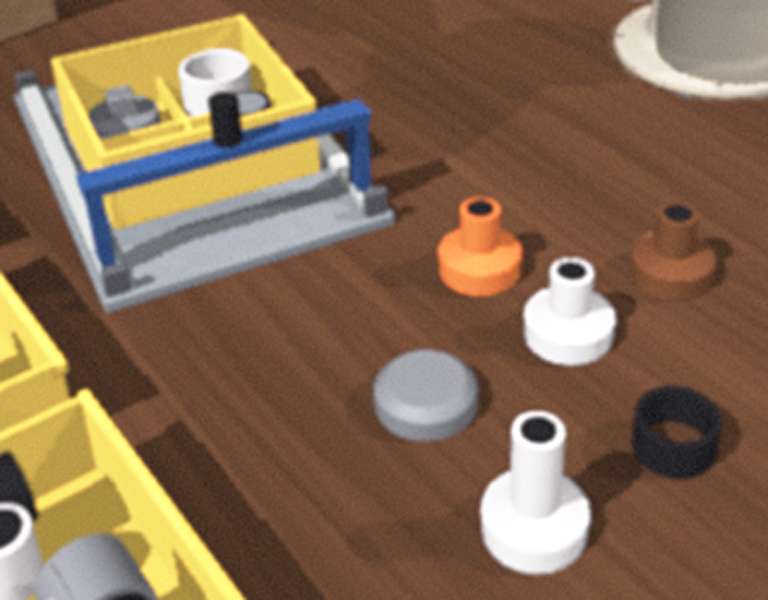

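The top crop shows three stepped parts: white (183,313), orange (284,311) and brown (183,428). The tall white reducer is at (65,175). The white one at (183,313), full-image (214,220), is the short reducer, because it is white with a short neck; the scene crop confirms this at (570,310). The empty cell with the blue pad is at (545,155), next to the parked gauge, whose knob is at (452,160).

```bash
python3 - <<'E'
from h import *
def circ(P):
    (c,r)=cv2.minEnclosingCircle(P[:,:2].astype(np.float32)); return np.round(c,4),round(r,4),len(P),P.mean(0).round(4)
for n in ["top","scene"]:
    z=np.load(n+"0.npz"); w=z["w"]; im=z["im"]; hsv=cv2.cvtColor(im,cv2.COLOR_BGR2HSV)
    print(n)
    for nm,c in [("short",(.448,.245)),("tall",(.59,.38)),("orange",(.452,.137)),("brown",(.325,.24))]:
        m=np.hypot(w[...,0]-c[0],w[...,1]-c[1])<.055
        q=w[m]; print(nm,"base",circ(q[(q[:,2]>.014)&(q[:,2]<.03)]),"top", circ(q[(q[:,2]>.057)]), np.percentile(q[:,2],99).round(4))
    blue=(abs(hsv[...,0].astype(int)-112)<15)&(hsv[...,1]>130)
    q=w[blue&(w[...,2]<.035)&(w[...,0]>.5)&(w[...,2]>.005)]
    if len(q)>50: 
        q=q[np.hypot(*(q[:,:2]-np.median(q[:,:2],0)).T)<.06]; print("pad",cv2.minAreaRect((q[:,:2]*1000).astype(np.float32)),np.median(q,0))
    q=w[blue&(w[...,2]>.085)&(w[...,0]>.4)&(w[...,2]<.115)]
    if len(q)>50: print("bar",cv2.minAreaRect((q[:,:2]*1000).astype(np.float32)),np.median(q,0))
    q=w[(w[...,2]>.112)&(w[...,2]<.2)&(np.hypot(w[...,0]-.575,w[...,1]+.015)<.06)]; print("knob",circ(q), q[:,2].max())
    q=w[(w[...,2]>.082)&(w[...,2]<.097)&(hsv[...,0]>20)&(hsv[...,0]<35)&(hsv[...,1]>130)&(np.hypot(w[...,0]-.56,w[...,1]+.16)<.2)]
    print("rim",cv2.minAreaRect((q[:,:2]*1000).astype(np.float32)),len(q))
E
```

```text
top
short base (array([0.4437, 0.2467]), 0.0352, 548, array([0.4423, 0.2444, 0.0229])) top (array([0.4434, 0.2467]), 0.0162, 173, array([0.4433, 0.2462, 0.0629])) 0.0652
tall base (array([0.5912, 0.3725]), 0.0353, 445, array([0.5859, 0.3653, 0.0232])) top (array([0.5911, 0.372 ]), 0.0162, 218, array([0.5891, 0.3695, 0.0858])) 0.0935
orange base (array([0.4463, 0.1402]), 0.0347, 552, array([0.4454, 0.1393, 0.0233])) top (array([0.4463, 0.1397]), 0.016, 172, array([0.4461, 0.1399, 0.0631])) 0.0654
brown base (array([0.3271, 0.2459]), 0.0352, 555, array([0.3278, 0.2439, 0.0231])) top (array([0.3273, 0.2457]), 0.0161, 175, array([0.3274, 0.2456, 0.0634])) 0.0659
pad ((612.8804321289062, -129.9547882080078), (73.96295928955078, 75.20648193359375), 78.19557189941406) [ 0.61295839 -0.12989404  0.01818592]
bar ((584.77001953125, -21.592971801757812), (24.151592254638672, 250.25286865234375), 79.36939239501953) [ 0.56880691 -0.02031255  0.10311137]
knob (array([ 0.5852, -0.0207]), 0.0134, 158, array([ 0.5829, -0.0197,  0.1412])) 0.1503948591423272
rim ((557.7220458984375, -166.57275390625), (
[... 377 characters left out ...]
9, 0.0826])) 0.0943
orange base (array([0.4471, 0.1455]), 0.036, 489, array([0.4564, 0.1539, 0.0236])) top (array([0.4484, 0.1436]), 0.0178, 167, array([0.45  , 0.146 , 0.0636])) 0.066
brown base (array([0.3292, 0.2484]), 0.0349, 510, array([0.3383, 0.2573, 0.0237])) top (array([0.3287, 0.2472]), 0.018, 176, array([0.3301, 0.2505, 0.0637])) 0.066
bar ((585.9906616210938, -17.28478240966797), (28.101808547973633, 247.61083984375), 79.99300384521484) [ 0.59795939 -0.01420414  0.10349544]
knob (array([ 0.5871, -0.0177]), 0.0138, 259, array([ 0.5885, -0.0133,  0.1334])) 0.149319668424148
rim ((557.597412109375, -165.11521911621094), (202.44371032714844, 193.9610137939453), 79.07376098632812) 877
```

```bash
cat >> h.py <<'E'
YAW=-0.188; S=np.array([.4444,.2475]); PAD=np.array([.6135,-.129]); KNOB=np.array([.586,-.0195])
def R(t):
    x=np.array([0,0,-1.]); y=np.array([np.cos(t),np.sin(t),0]); return np.stack([x,y,np.cross(x,y)],1)
def best(p,t0):
    "tool yaw t0 or t0+pi, whichever keeps the last joint nearer its middle"
    c=[(abs(q[5]),t) for t in (t0,t0+np.pi) if (q:=planner.ik(p,R(t))) is not None]; return min(c)[1]
def st():
    s=telemetry.sense(); return round(s["time_s"],2),np.round(s["tcp_pos"],4),np.round(s["contact_force"],2),round(s["grip_width"],4)
E
python3 - <<'E'
from h import *
t0=np.arctan2(S[1],S[0])+np.pi/2
a=[*S,.25]; t=best(a,t0); print(t, planner.ik(a,R(t)))
b=[*PAD,.25]; 
for tt in (YAW,YAW+np.pi/2): print(planner.ik(b,R(best(b,tt))))
env.move_to(a,R(t)); print(st())
env.move_straight([*S,.12]); print(env.move_straight([*S,.054],v=.08,force_limit=8),st())
eoat.set_gripper(0.0,40); print(st())
env.move_straight([*S,.25],v=.2); print(st())
im,d=cams.read_camera("scene"); cv2.imwrite("pics/grasp.png",cv2.resize(im[60:330,150:510],(800,600)))
E
```

```text
5.220537683928844 [ 4.35543152e-01  6.85827411e-03  1.45355653e+00 -4.44089210e-16
  1.68117785e+00  1.49819078e+00]
[-2.66143400e-01  3.44676893e-01  1.07472011e+00 -4.44089210e-16
  1.72219565e+00 -7.81434001e-02]
[-2.66143400e-01  3.44676893e-01  1.07472011e+00 -4.44089210e-16
  1.72219565e+00  1.49265293e+00]
(3.54, array([0.4447, 0.2469, 0.25  ]), array([-0.01, -0.34,  0.43]), 0.0853)
False (5.53, array([0.4448, 0.2477, 0.0546]), array([0.03, 0.28, 0.17]), 0.0852)
(6.08, array([0.4446, 0.2476, 0.0543]), array([ 0.38, -0.09,  2.45]), 0.0301)
(7.22, array([0.4439, 0.2473, 0.2484]), array([ 0.19,  0.41, -0.59]), 0.0303)
```

View pics/grasp.png

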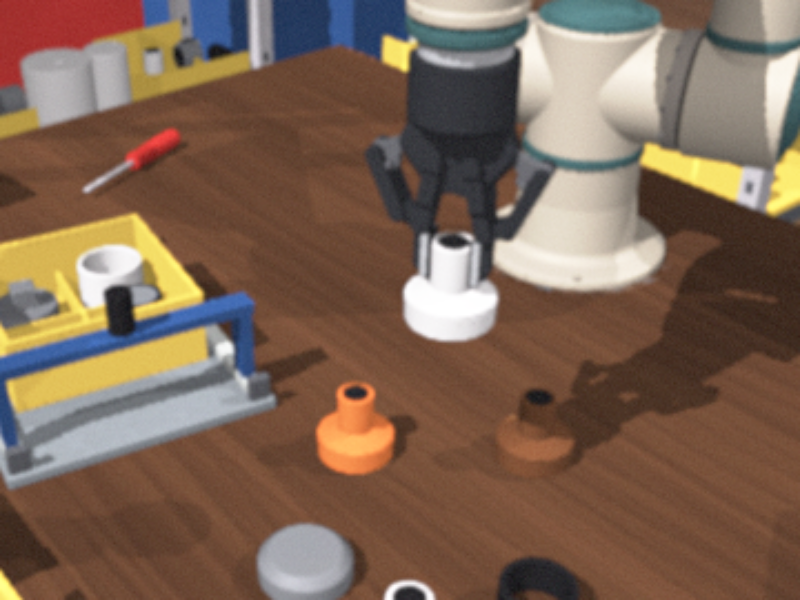

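The scene crop shows the white reducer upright in the fingers at about (450,285); the orange and brown ones were not disturbed. Next is the placement, with the jaws parallel to the bar.

```bash
python3 - <<'E'
from h import *
b=[*PAD,.26]; t=best(b,YAW); env.move_to(b,R(t)); env.move_straight([*PAD,.13]); print(st())
print(env.move_straight([*PAD,.070],v=.04,force_limit=6),st())
im,d=cams.read_camera("top"); cv2.imwrite("pics/pl.png",cv2.resize(im[75:260,280:500],(714,600)))
E
```

```text
(9.81, array([ 0.6141, -0.1291,  0.1314]), array([-0.28,  0.13, -0.39]), 0.0304)
True (11.09, array([ 0.6134, -0.129 ,  0.0733]), array([ 0.32, -0.24,  4.09]), 0.0301)
```

View pics/pl.png

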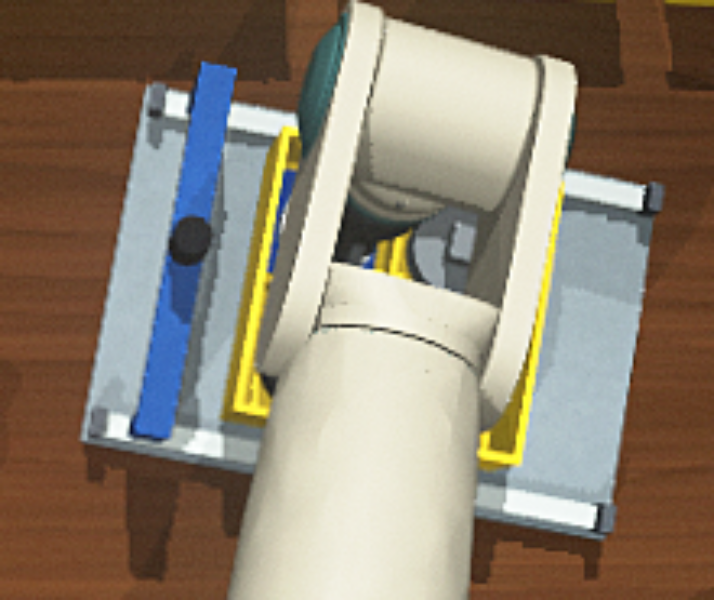

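Contact came at TCP z 0.0733 (0.073 expected), so the reducer is seated on the pad. Release it and check.

```bash
python3 - <<'E'
from h import *
eoat.set_gripper(.05); env.sleep(.3); print(st())
env.move_straight([*PAD,.26],v=.15)
p=[.42,.15,.30]; env.move_to(p,R(best(p,YAW+np.pi/2))); print(st())
im,d=cams.read_camera("top"); w=pts("top",d); cv2.imwrite("pics/chk.png",cv2.resize(im[75:260,280:500],(714,600)))
hsv=cv2.cvtColor(im,cv2.COLOR_BGR2HSV)
near=np.hypot(w[...,0]-PAD[0],w[...,1]-PAD[1])<.036
q=w[near&(w[...,2]>.073)]; print("neck top",cv2.minEnclosingCircle(q[:,:2].astype(np.float32)),np.median(q[:,2]),len(q))
q=w[near&(w[...,2]>.034)&(w[...,2]<.048)]; print("base",cv2.minEnclosingCircle(q[:,:2].astype(np.float32)),np.median(q[:,2]),len(q))
q=w[(w[...,2]>.112)&(w[...,2]<.16)&(np.hypot(w[...,0]-KNOB[0],w[...,1]-KNOB[1])<.05)]; print("knob",cv2.minEnclosingCircle(q[:,:2].astype(np.float32)),len(q))
E
```

```text
(11.77, array([ 0.6126, -0.1287,  0.0719]), array([-0.4 ,  0.99,  0.12]), 0.0498)
(14.46, array([0.4204, 0.1496, 0.2998]), array([0.26, 0.02, 0.03]), 0.0499)
neck top ((0.6128138303756714, -0.12864787876605988), 0.016469180583953857) 0.08237102447613587 176
base ((0.6126002073287964, -0.12847158312797546), 0.03506505861878395) 0.04222334980199993 487
knob ((0.5847973823547363, -0.021076876670122147), 0.013188429176807404) 157
```

View pics/chk.png

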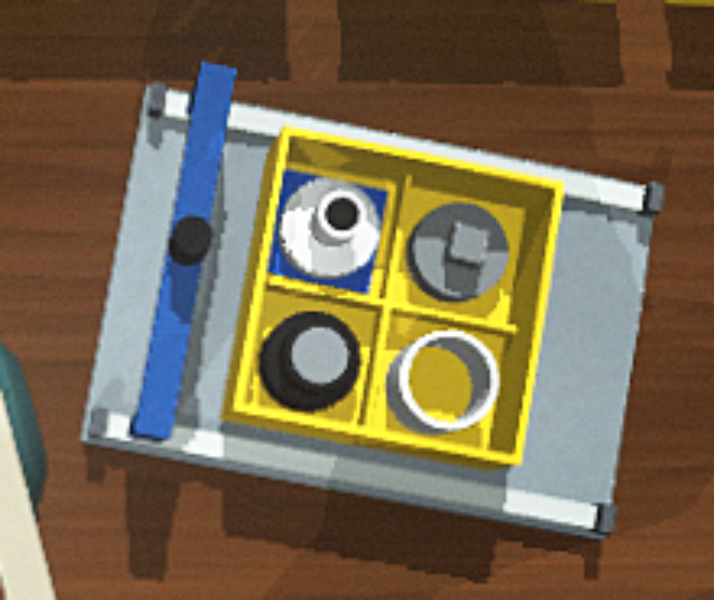

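The picture shows the reducer standing upright and centred on the pad at (335,225), with its top at 0.082 and the rim at 0.089. Next is the sweep.

```bash
python3 - <<'E'
from h import *
K=np.array([.5853,-.0205]); D=np.array([np.sin(YAW),-np.cos(YAW)])
a=[*K,.25]; r=R(best(a,YAW+np.pi/2)); f=K+.305*D
print(planner.ik([*f,.133],r))
env.move_to(a,r); print(env.move_straight([*K,.133],v=.08,force_limit=8),st())
eoat.set_gripper(0.0,20); print(st())
print(env.move_straight([*f,.133],v=.1,force_limit=15)); s=st(); print(s,"travel",(s[1][:2]-K)@D)
E
```

```text
[-6.04560213e-01  3.76696560e-01  1.26925515e+00 -4.44089210e-16
  1.49564094e+00 -1.98735654e+00]
False (17.08, array([ 0.5856, -0.0205,  0.1336]), array([ 0.06, -0.07, -0.24]), 0.0499)
(17.42, array([ 0.5854, -0.0206,  0.1334]), array([-1.02,  0.46,  0.78]), 0.0256)
True
(20.14, array([ 0.5297, -0.3133,  0.1334]), array([0.81, 2.09, 3.86]), 0.0252) travel 0.2980321954374616
```

```bash
python3 - <<'E'
from h import *
eoat.set_gripper(.06); p=np.array(st()[1]); env.move_straight([p[0],p[1],.26])
p=[.42,.12,.30]; env.move_to(p,R(best(p,YAW+np.pi/2))); env.sleep(.3); print(st())
im,d=cams.read_camera("top"); w=pts("top",d); cv2.imwrite("pics/end.png",cv2.resize(im[75:305,130:500],(800,497)))
c=lambda q:(np.round(cv2.minEnclosingCircle(q[:,:2].astype(np.float32))[0],4),np.median(q[:,2]).round(4),len(q))
near=np.hypot(w[...,0]-PAD[0],w[...,1]-PAD[1])<.036
print("neck",c(w[near&(w[...,2]>.073)]),"base",c(w[near&(w[...,2]>.034)&(w[...,2]<.048)]))
k=c(w[(w[...,2]>.112)&(w[...,2]<.16)&(np.hypot(w[...,0]-.53,w[...,1]+.315)<.05)]); print("knob",k,np.linalg.norm(k[0]-[.5850,-.0209]))
print("tall",c(w[(np.hypot(w[...,0]-.59,w[...,1]-.373)<.055)&(w[...,2]>.057)]))
E
```

```text
(23.5, array([0.4202, 0.1197, 0.2999]), array([ 0.44, -0.61, -0.51]), 0.06)
neck (array([ 0.6126, -0.1276]), np.float64(0.0824), 179) base (array([ 0.613 , -0.1283]), np.float64(0.0423), 483)
knob (array([ 0.5291, -0.3126]), np.float64(0.1434), 171) 0.2970079123525163
tall (array([0.5912, 0.3721]), np.float64(0.0901), 217)
```

View pics/end.png

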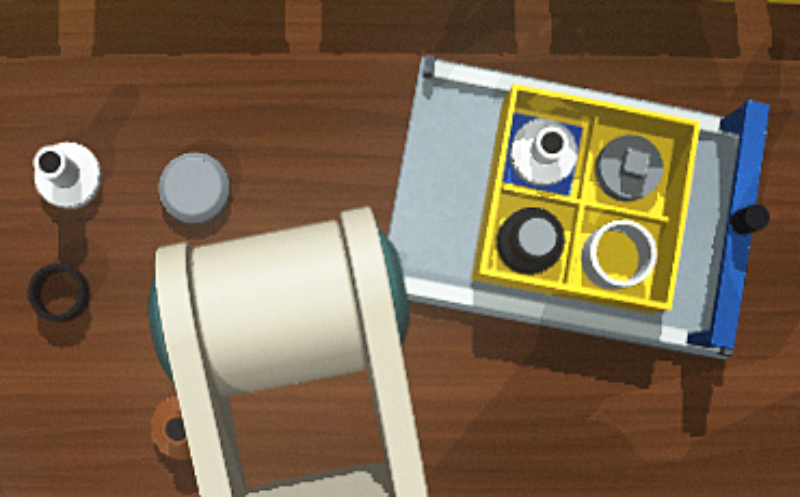

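The final picture shows the reducer on the pad at (545,153), the gauge bar against its end stops with the knob at (750,218), and the tall reducer unmoved at (65,175). The arm is clear of everything.

```bash
python3 -c "
from h import *
job.hand_in(); print(st())"
```

```text
the job is handed in; nothing more can be done
the job is handed in; nothing more can be done
```

I stood the short white reducer on the blue pad in the empty cell and let go of it. I then swept the gauge bar by its knob to the far stop, released it, moved the arm clear and handed in at about 23.5 s.

Last checks, from the top camera:
- **Short reducer:** it stands upright within about 2 mm of the pad centre. Its top is at 82 mm, below the 89 mm rim.
- **Gauge bar:** it has travelled 0.297 m by camera and 0.298 m by the arm's position. It stopped on the force limit at the end of travel.
- **Tall reducer:** it moved less than 1 mm, which is within the measurement noise.

No check failed. The only disagreement was at the start, when the scene and top cameras differed by 2–4 mm. I used values between the two.

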